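Spot-mark a flat bar on the hand press

ROBOT

A 6-joint arm with a two-finger parallel gripper is mounted at the origin on the work surface; the furniture and walls round the work are solid. World frame = base frame: x ahead of the robot, y to its left, z up, the work surface at z = 0. Lengths are in m, angles in rad, forces in N, time in s.
With the tool pointing down it reaches from about 0.3 to 0.775 m from the base axis. Payload 14.6 kg.
Tool frame: the origin (TCP) lies at the very end of the fingers, on their centre line; the grasp point (between the pads) lies 19 mm behind it (ctrl.grasp_offset is the distance from the TCP to the grasp point, in m); z points along the fingers, y is the line along which they close (so a half turn about z gives the same grasp; the last joint's range is limited). The gripper opens to 94 mm and grips with 3 to 60 N. Pads are 16 mm wide; open, the fingers measure 119 mm over their backs; the gripper's body (75 mm by 177 mm) begins 78 mm behind the grasp point.
Start: joints at [1.251, 0.3, 1.521, -0, 1.321, -0.067], TCP at [0.138, 0.533, 0.172] pointing down, gripper open.
Joint ranges: [-3.03, 3.03], [-0.79, 2.21], [0.23, 2.52], [-1.04, 4.18], [0, 3.07], [-2.55, 2.55]. Speed limits (rad/s): [2.22, 2.22, 2.57, 3.14, 3.14, 3.14].

INTERFACE

Orientations are given as [roll, pitch, yaw] about the fixed x, y, z axes, in that order (R = Rz(yaw) Ry(pitch) Rx(roll)).
In Python, from station import ctrl gives the robot as it stands.
- The arm moves only by the tool step_arm, never from a script. Its argument "plan" is a list that holds one entry, the list of rows, each a list of 6 numbers: the shift along the tool's x, y, z in units of 30 mm (1.0 is 30 mm), then the turn, a rotation vector about the tool's x, y, z in units of 6 degrees (1.0 is 6 degrees). In form: [[[dx, dy, dz, wx, wy, wz], ...]]. A call has 1 to 8 rows; each row is the pose to reach, as a shift and turn from the pose commanded when the call began, along the tool's axes at that moment; what a row does not reach only later rows make up. A row lasts 1/12 s, in which the tool goes at most 41.7 mm and 7.16 degrees, less where a joint would pass 70% of its speed; a pose out of reach is approached as far as the arm can. A call with a gripper value outside its range is refused whole. "grip" is the opening, from 0 (shut) to 1 (fully open), set as the call begins (left out, the last holds). The fingers move at their own pace and stop on an object; "squeeze" is the grip in N (left out, the last holds). Time passes only in rows, so rows that repeat a pose let the fingers close. It gives the time, the measured TCP pose, the force, the opening and the grip force at its end, in the units of the state.
- ctrl.get_obs(): the state, without advancing time (a new reading comes with each control period).
- ctrl.camera(name): name is "scene" or "top"; returns the picture (480x640x3 uint8, red, green, blue); there is no depth.
- ctrl.camera_model(name): a dict with "intrinsics" (3x3 intrinsics, pixels), "R" (3x3) and "t" (3): a world point X has camera coordinates R X + t. Camera axes: x right, y down, z forward; pixel columns grow to the right and rows downward; lengths in m; the calibration is good to about 2 mm. A picture is of the moment at which its call begins. camera_model takes no time and is no camera call.
- ctrl.hand_in(): hands the job in; it is judged then, once.
Trained networks look in the newest picture that a camera, given by its name, has taken for a name from the list of things; names that differ only in an ending like _2 or _b are one class to them, and where a whole thing is asked for, a point or a joint stands for the part that bears it (a point fixed in the world has none). Each returns a list of dicts, best first, with "confidence" (0 to 1); they miss things now and then, are a little off and sometimes report something else, mostly with a low value. They report only what shows in the picture. A call takes as long as a camera call.
- ctrl.masks_of(query, camera): "pixels" (480x640 bool, what is visible of it) and "at" ([column, row] in pixels, amid what is visible of it).
- ctrl.place_of(query, camera): "at" ([column, row] in pixels: a listed point, or the origin of a listed thing).
The state is a dict: "time_s": time; "qpos": joint angles; "joint_vel": joint speeds; "tau": joint torques, N m; "ee_pos": TCP position; "eef_rot": TCP orientation; "force": force on the tool from outside, world axes, zero at the start; "moment": the same for the moment, N m; "grip_width": finger opening in m; "grip_force": force on a finger pad.
Only numpy, scipy, OpenCV 4.12 (cv2) and the standard library are available. Lean on these libraries where they do the work, as an engineer would, in place of code of your own. Each camera call takes 0.05 s, during which the arm holds its last target. There are 200 camera calls.

TASK

Lift the flat bar out of its black cradle and lay it on the steel bed of the green hand press, along the bed with the red ring towards the punch but still well short of it (about 7 cm), and let go. Then take it again near its blue tail, slide it along the bed until the red ring lies centred under the punch tip, and let go. Press the red cap down until the tip touches the bar inside the ring, never outside it, then let the cap spring back up and leave the bar there, not disturbing the block, gauge and tin around.

Things in the scene. Friction and masses are not known exactly. Their poses are not given: they have to be found in the camera images.
- bar: The work: aluminium flat bar 170 x 40 x 14 mm (x, y, z), about 0.25 kg, loose, the last 30 mm of its -x end (the tail) painted blue. Origin at the centre of its underside; x along its length from the blue tail to the ringed end, z up. It starts flat in the cradle, sharing its axes to within a few degrees.
- mark (a point): Centre of the red ring (17 mm outside, 12 mm inside diameter, with a small dark cross inside) on the bar's top face: at x = +50, y = 0, z = +14 mm in the bar's frame, 35 mm from the bar's unpainted end.
- cradle: Black plastic cradle, 200 x 80 mm, fixed; origin at the centre of its underside, x along the bar. The bar's underside rests 28 mm above the bench on a saddle at each end; side cheeks (outer faces at y = +-36 mm, tops 50 mm above the bench) cover its end 36 mm, so it can be gripped across its width only over its open middle 110 mm (floor there 8 mm high) and lifts straight up.
- station: Green hand press, fixed; origin at bench level exactly below the tip, x along the bed from its open loading end to the column, z up. Base plate x -195 to +95, y +-55 mm, 10 mm high (screw heads 15). Column from x = +55 mm, 160 mm high. Head: y +-24 mm, from x = -24 mm back to the column, underside 90 mm and top 160 mm above the bench.
- bed (a point): Point on the top of the press's steel bed, on its centre line, 120 mm before the tip (x = -120, z = +36 mm in the press's frame). The bed is flat and without fences, 36 mm above the bench, x from -190 to +45 mm in the press's frame, 36 mm wide: narrower than the bar, so fingers can reach down on both sides of a bar lying along it.
- punch (a joint): Downward travel of the spring punch in m: 0 at rest (up), 0.014 at its stop. With the bar on the bed the tip meets the bar's top at about 0.010. The spring takes about 4 N to start and 8 N at 0.010, and returns the punch by itself. 
- tip (a point): Lower end (3 mm flat) of the conical steel punch; 60 mm above the bench at rest, 10 mm above the top of the bar lying on the bed; moves down with the punch.
- cap (a point): Centre of the top of the punch's red mushroom cap, 44 mm in diameter, straight above the tip, 190 mm above the bench at rest; press straight down on it.
- block: Bystander: black fixture block with two pins and a brass bush, 50 x 70 x 34 mm, loose; origin at the centre of its underside.
- gauge: Bystander: plug gauge with green and red collars, 97 mm long, 21 mm thick, lying, loose; origin under its centre.
- tin: Bystander: round blue tin, 57 mm in diameter, 44 mm high, loose; origin at the centre of its underside.

How it is judged:
By the outcome, as a careful person would: the job done as asked, in the order asked, and still so for the second after the job is handed in, with the robot touching nothing.
It also fails if it takes over 51 s, if anything falls off the work surface, if the arm or the gripper's body presses on something with over 40 N, if the wrist force passes 120 N, or if a joint passes its speed limit or range.

## Working session

There is one attempt and no reset: what is moved stays moved. The work goes in short steps, Python scripts to look and compute and a tool call to move; the robot and the scene stay as the last step left them, time stands still between calls to the robot, and variables do not carry over. Pictures are saved under pics/ and viewed, at most 10 in all, crops included, and the job is handed in when it is done.

Besides the shell and the picture viewer there is one more tool, called after "Request:" by a JSON object that holds its "api" and its "payload", one argument or row to a line. step_arm: Moves the arm, as the interface text tells. Its arguments: {"type":"object","properties":{"plan":{"type":"array","items":{"type":"array","items":{"type":"array","items":{"type":"number"}}}},"grip":{"type":"number"},"squeeze":{"type":"number"}},"required":["plan"]}

```bash
ls; mkdir -p pics
python3 - <<'E'
from station import ctrl
import cv2,numpy as np
o=ctrl.get_obs();print({k:np.round(v,3).tolist() for k,v in o.items()})
for c in("scene","top"):
    im=ctrl.camera(c);cv2.imwrite(f"pics/{c}0.png",im[:,:,::-1])
    m=ctrl.camera_model(c);print(c,np.round(m["intrinsics"],1).tolist(),np.round(m["R"],3).tolist(),np.round(m["t"],3).tolist())
    for q in("bar","mark","cradle","station","bed","tip","cap","block","gauge","tin"):
        print(q,[(np.round(d["at"],1).tolist(),round(d["confidence"],2)) for d in ctrl.place_of(q,c)[:2]])
E
```

```text
pics
{'time_s': 0.0, 'qpos': [1.251, 0.3, 1.522, -0.0, 1.321, -0.067], 'joint_vel': [0.0, 0.001, -0.001, -0.003, 0.001, 0.0], 'tau': [-0.001, -53.18, -35.274, 0.071, 0.024, -0.0], 'ee_pos': [0.137, 0.532, 0.171], 'eef_rot': [-3.14, -0.0, 2.889], 'force': [-0.002, 0.286, -0.652], 'moment': [-0.03, 0.029, -0.004], 'grip_force': 0.0, 'grip_width': 0.094}
scene [[584.2, 0.0, 318.3], [0.0, 584.2, 245.4], [0.0, 0.0, 1.0]] [[0.863, -0.505, -0.014], [-0.441, -0.741, -0.507], [0.246, 0.443, -0.862]] [-0.494, 0.313, 1.387]
bar [([273.3, 238.0], 0.63)]
mark [([289.0, 224.6], 0.64)]
cradle [([270.8, 242.5], 0.83)]
station [([360.3, 301.6], 0.7), ([272.2, 237.5], 0.57)]
bed [([318.6, 309.3], 0.94)]
tip []
cap [([367.1, 262.6], 0.53), ([287.4, 225.7], 0.47)]
block [([369.1, 399.7], 0.62)]
gauge [([424.3, 379.3], 0.68)]
tin [([247.8, 179.4], 0.96), ([359.3, 299.5], 0.29)]
top [[454.4, 0.0, 315.1], [0.0, 454.4, 238.8], [0.0, 0.0, 1.0]] [[-0.025, -0.999, -0.038], [-0.985, 0.031, -0.172], [0.173, 0.033, -0.984]] [0.031, 0.595, 1.16]
bar [([270.2, 274.8], 0.86)]
mark [([264.9, 252.6], 0.64)]
cradle [([271.7, 276.7], 0.72), ([458.9, 225.4], 0.58)]
station [([456.9, 269.6], 0.18)]
bed [([364.8, 272.1], 0.71)]
tip []
cap [([372.1, 215.7], 0.83), ([266.4, 255.9], 0.62)]
block [([453.6, 270.0], 0.87)]
gauge [([461.8, 224.1], 0.72)]
tin [([192.1, 260.1], 0.71)]
```

View images.

View pics/scene0.png

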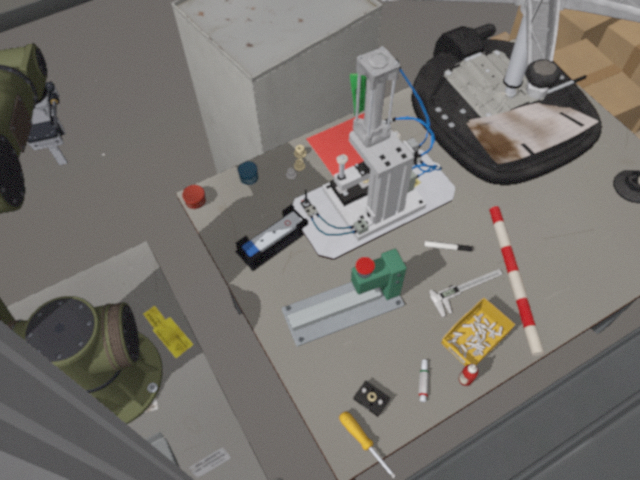

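View pics/top0.png

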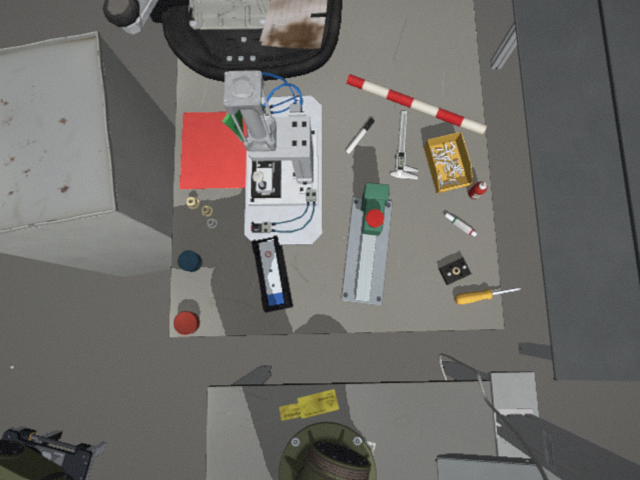

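```bash
cat > h.py <<'E'
import numpy as np,cv2
from station import ctrl
from scipy.spatial.transform import Rotation as Ro
M={c:ctrl.camera_model(c) for c in("scene","top")}
def proj(c,X):
    m=M[c];p=m["intrinsics"]@(np.asarray(m["R"])@np.asarray(X,float)+m["t"]);return p[:2]/p[2]
def ray(c,uv):
    m=M[c];R=np.asarray(m["R"]);C=-R.T@m["t"];d=R.T@np.linalg.solve(m["intrinsics"],[uv[0],uv[1],1.]);return C,d/np.linalg.norm(d)
def atz(c,uv,z):
    C,d=ray(c,uv);return C+d*(z-C[2])/d[2]
def tri(a,b):
    (C1,d1),(C2,d2)=ray("scene",a),ray("top",b)
    s=np.linalg.lstsq(np.c_[d1,-d2],C2-C1,rcond=None)[0];p,q=C1+s[0]*d1,C2+s[1]*d2
    return (p+q)/2,np.linalg.norm(p-q)
def move(target,yaw=None):
    "units in tool axes from the current commanded (approximately measured) pose"
    o=ctrl.get_obs();R=Ro.from_euler("xyz",o["eef_rot"]);d=R.inv().apply(np.asarray(target)-o["ee_pos"])/.03
    w=np.zeros(3)
    if yaw is not None: w=(R.inv()*Ro.from_euler("xyz",[np.pi,0,yaw])).as_rotvec(degrees=True)/6
    return np.round(np.r_[d,w],3)
E
python3 - <<'E'
from h import *
P={"bar":([273.3,238],[270.2,274.8]),"mark":([289,224.6],[264.9,252.6]),"cradle":([270.8,242.5],[271.7,276.7]),"bed":([318.6,309.3],[364.8,272.1]),"cap":([367.1,262.6],[372.1,215.7]),"block":([369.1,399.7],[453.6,270]),"gauge":([424.3,379.3],[461.8,224.1]),"tin":([247.8,179.4],[192.1,260.1])}
for k,(a,b) in P.items():
    p,e=tri(a,b);print(k,np.round(p,4),round(e,4))
E
```

```text
bar [0.5111 0.1414 0.0037] 0.0071
mark [0.5705 0.1563 0.0041] 0.0019
cradle [ 0.5043  0.1399 -0.0106] 0.0015
bed [ 0.5056 -0.1148  0.0362] 0.0023
cap [ 0.6271 -0.1278  0.1796] 0.0043
block [ 0.5036 -0.3575 -0.0017] 0.0069
gauge [ 0.6312 -0.3855  0.0169] 0.0026
tin [ 0.5541  0.3686 -0.0209] 0.0082
```

Run:
```python
from h import *
s=cv2.imread("pics/scene0.png");t=cv2.imread("pics/top0.png")
a=cv2.resize(s[195:280,225:315],None,fx=4.4,fy=4.4,interpolation=cv2.INTER_CUBIC)[:374,:396]
b=cv2.resize(t[228:318,245:305],None,fx=4.4,fy=4.4,interpolation=cv2.INTER_CUBIC)[:374]
cv2.imwrite("pics/c1.png",np.hstack([a,b[:374]]))
c=cv2.resize(s[240:350,275:415],None,fx=3,fy=3,interpolation=cv2.INTER_CUBIC)
d=cv2.resize(t[175:312,335:400],None,fx=3,fy=3,interpolation=cv2.INTER_CUBIC)
h=max(c.shape[0],d.shape[0]);pad=lambda x:cv2.copyMakeBorder(x,0,h-x.shape[0],0,0,0)
cv2.imwrite("pics/c2.png",np.hstack([pad(c),pad(d)]))
def cen(im,roi,lo1,hi1,lo2=None,hi2=None):
    x0,y0,x1,y1=roi;hsv=cv2.cvtColor(im[y0:y1,x0:x1],cv2.COLOR_BGR2HSV);m=cv2.inRange(hsv,lo1,hi1)
    if lo2:m|=cv2.inRange(hsv,lo2,hi2)
    v,u=np.nonzero(m);return (u.mean()+x0,v.mean()+y0),len(u),(u.min()+x0,u.max()+x0,v.min()+y0,v.max()+y0)
red=((0,80,60),(10,255,255),(170,80,60),(180,255,255));blue=((100,100,40),(130,255,255))
for n,r1,r2,cl in(("ring",(280,215,302,235),(258,245,275,262),((0,25,60),(15,255,255),(165,25,60),(180,255,255))),("cap",(350,250,380,280),(360,203,390,232),red),("tail",(235,235,275,262),(255,280,295,310),blue)):
    A,B=cen(s,r1,*cl),cen(t,r2,*cl);print(n,A,B,[np.round(x,4) for x in tri(A[0],B[0])])
```

```text
ring ((np.float64(287.0), np.float64(222.3)), 20, (np.int64(284), np.int64(290), np.int64(220), np.int64(225))) ((np.float64(267.84615384615387), np.float64(253.6153846153846)), 26, (np.int64(265), np.int64(271), np.int64(251), np.int64(257))) [array([0.5608, 0.1431, 0.0417]), np.float64(0.0004)]
cap ((np.float64(364.6275862068966), np.float64(265.47241379310344)), 290, (np.int64(355), np.int64(374), np.int64(257), np.int64(274))) ((np.float64(374.46666666666664), np.float64(217.78148148148148)), 270, (np.int64(366), np.int64(383), np.int64(209), np.int64(227))) [array([ 0.6194, -0.1324,  0.1821]), np.float64(0.0005)]
tail ((np.float64(249.2173913043478), np.float64(248.5923913043478)), 184, (np.int64(241), np.int64(258), np.int64(241), np.int64(256))) ((np.float64(275.48979591836735), np.float64(298.96938775510205)), 196, (np.int64(267), np.int64(284), np.int64(292), np.int64(305))) [array([0.439 , 0.1243, 0.0381]), np.float64(0.0017)]
```

View pics/c1.png

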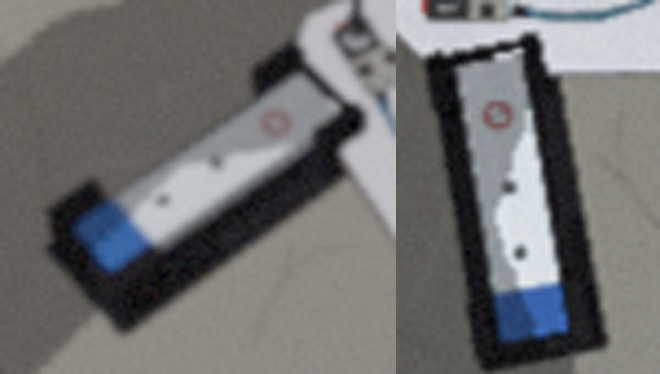

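View pics/c2.png

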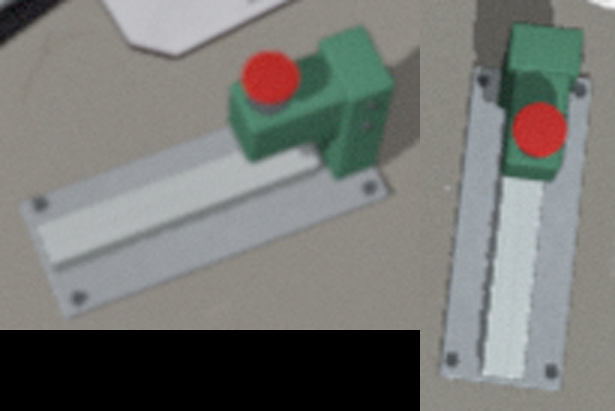

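```bash
cat > fit.py <<'E'
from h import *
from scipy.optimize import least_squares
def fit(obs,x0):
    "obs: (cam,[u,v],local point); pose x,y,yaw"
    def f(p):
        R=Ro.from_euler("z",p[2]);return np.concatenate([proj(c,R.apply(L)+[p[0],p[1],0])-uv for c,uv,L in obs])
    r=least_squares(f,x0,loss="soft_l1");return r.x,f(r.x).reshape(-1,2)
E
python3 - <<'E'
from fit import *
S=lambda u,v:("scene",np.array([(u+.5)/3-.5+275,(v+.5)/3-.5+240]))
T=lambda u,v:("top",np.array([(u-420+.5)/3-.5+335,(v+.5)/3-.5+175]))
mm=lambda *a:np.array(a)/1000.
obs=[(*S(22,205),mm(-195,55,10)),(*S(70,317),mm(-195,-55,10)),(*S(388,193),mm(95,-55,10)),
(*T(441,376),mm(-195,55,10)),(*T(559,389),mm(-195,-55,10)),(*T(592,88),mm(95,-55,10)),(*T(474,68),mm(95,55,10)),
(*S(38,232),mm(-190,18,36)),(*S(54,265),mm(-190,-18,36)),(*T(484,374),mm(-190,18,36)),(*T(523,377),mm(-190,-18,36))]
for o in(obs,[q for q in obs if q[0]=="scene"],[q for q in obs if q[0]=="top"]):
    p,r=fit(o,[.62,-.13,0]);print(np.round(p,4),np.degrees(p[2]).round(2));print(np.round(r,1).tolist())
    c=Ro.from_euler("z",p[2]).apply([0,0,.19])+[p[0],p[1],0];print("cap pred",proj("scene",c-[0,0,.004]),proj("top",c-[0,0,.004]))
A=lambda u,v:("scene",np.array([(u+.5)/4.4-.5+225,(v+.5)/4.4-.5+195]))
B=lambda u,v:("top",np.array([(u-396+.5)/4.4-.5+245,(v+.5)/4.4-.5+228]))
z=42
bar=[("scene",np.array([287,222.3]),mm(50,0,z)),("top",np.array([267.85,253.6]),mm(50,0,z)),
(*A(75,220),mm(-85,20,z)),(*A(104,200),mm(-55,20,z)),(*A(154,247),mm(-55,-20,z)),
(*B(495,290),mm(-55,20,z)),(*B(564,284),mm(-55,-20,z)),(*B(500,341),mm(-85,20,z)),(*B(569,333),mm(-85,-20,z))]
for o in(bar,[q for q in bar if q[0]=="scene"],[q for q in bar if q[0]=="top"]):
    p,r=fit(o,[.51,.14,.15]);print("bar",np.round(p,4),np.degrees(p[2]).round(2));print(np.round(r,1).tolist())
E
```

```text
[ 0.6189 -0.1333 -0.1405] -8.05
[[-1.3, -0.7], [-1.4, 0.5], [0.5, -0.4], [0.2, 0.0], [1.7, 0.4], [0.2, -3.8], [0.1, -1.2], [-0.2, -2.0], [-0.2, -0.3], [0.2, 0.0], [0.9, 0.6]]
cap pred [364.64744448 265.08868288] [375.03033067 217.50635635]
[ 0.6193 -0.1345 -0.1357] -7.77
[[-0.9, -0.1], [-0.8, 1.1], [0.9, -0.3], [0.3, -1.4], [0.3, 0.3]]
cap pred [365.06199334 265.39663291] [375.50660407 217.3356918 ]
[ 0.6182 -0.1325 -0.1467] -8.41
[[-0.6, 0.1], [1.0, 0.7], [0.1, -3.4], [0.0, -1.0], [-0.5, 0.2], [0.1, 0.8]]
cap pred [364.19668703 264.95423528] [374.70114769 217.80039671]
bar [0.5103 0.1342 0.1507] 8.64
[[-0.1, 0.5], [0.5, 0.5], [-0.7, 1.0], [2.1, -0.8], [-0.2, -1.2], [-0.0, 0.6], [-0.8, -0.7], [0.6, 0.3], [-0.1, -0.6]]
bar [0.5099 0.1341 0.1603] 9.19
[[-0.3, 0.4], [-0.6, 1.3], [2.1, -0.5], [-0.1, -1.0]]
bar [0.5104 0.1341 0.1454] 8.33
[[0.6, 0.4], [-0.1, 0.5], [-0.9, -0.7], [0.5, 0.2], [-0.2, -0.6]]
```

Run:
```python
from h import *
T=lambda u,v:np.array([(u-420+.5)/3-.5+335,(v+.5)/3-.5+175])
for a,b in(((484,374),(505,180)),((523,377),(543,182))):
    P,Q=atz("top",T(*a),.036),atz("top",T(*b),.036);d=Q-P;print(P,Q,np.degrees(np.arctan2(d[1],d[0])))
# edge detection of bed in top pic: brightness profile per row
g=cv2.cvtColor(cv2.imread("pics/top0.png"),cv2.COLOR_BGR2GRAY).astype(float)
L=[];Rr=[]
for v in range(240,294):
    row=g[v,345:395];c=int(round(np.interp(v,[240,294],[372,363])))-345
    d=np.diff(row);l=np.argmax(d[c-12:c-2])+c-12;r=np.argmin(d[c+2:c+12])+c+2
    L.append((l+345.5,v));Rr.append((r+345.5,v))
for E in(L,Rr):
    W=np.array([atz("top",e,.036)[:2] for e in E]);vx,vy,x,y=cv2.fitLine(W.astype(np.float32),cv2.DIST_HUBER,0,.001,.001).ravel()
    if vx<0:vx,vy=-vx,-vy
    a=np.arctan2(vy,vx);print("edge",np.degrees(a),"y at x=.5:",y+(.5-x)*vy/vx)
print(move([.51,.134,.12],.151+np.pi))
```

```text
[ 0.43334171 -0.08835185  0.036     ] [ 0.60566704 -0.11412305  0.036     ] -8.505531668358739
[ 0.42983881 -0.12231296  0.036     ] [ 0.60276382 -0.14801704  0.036     ] -8.454709831295952
edge -8.546158 y at x=.5: -0.09708023
edge -8.484346 y at x=.5: -0.13231751
[-15.342  -9.755   1.725  -0.     -0.     -3.857]
```

Request:
{"api": "step_arm", "payload": {
  "plan": [
    [[-15.34, -9.76, 0, 0, 0, -3.86], [-15.34, -9.76, 0, 0, 0, -3.86], [-15.34, -9.76, 0, 0, 0, -3.86], [-15.34, -9.76, 0, 0, 0, -3.86], [-15.34, -9.76, 0, 0, 0, -3.86], [-15.34, -9.76, 0, 0, 0, -3.86], [-15.34, -9.76, 0, 0, 0, -3.86], [-15.34, -9.76, 0, 0, 0, -3.86]]
  ],
  "grip": 1
}}

```text
time_s: 1.77
ee_pos: [0.3597, 0.2944, 0.1721]
eef_rot: [3.141, 0.001, -2.99]
force: [1.2, 0.8, -0.7]
grip_width: 0.0941
grip_force: 0.0
```

```bash
python3 -c "
from h import *
o=ctrl.get_obs();print(o['time_s'],o['ee_pos'],o['eef_rot'],o['joint_vel'])
print(move([.51,.134,.12],.151+np.pi))"
```

```text
1.7667 [0.35967654 0.29441416 0.17207087] [ 3.14128555e+00  5.75530053e-04 -2.98998191e+00] [-1.07626534e+00  3.64754284e-02 -4.06134904e-02 -9.33106539e-04
  2.48735582e-03 -1.06612868e+00]
[-4.145e+00 -6.043e+00  1.736e+00  3.000e-03  5.000e-03  6.000e-03]
```

Request:
{"api": "step_arm", "payload": {
  "plan": [
    [[-4.1, -6.0, 1.7, 0, 0, 0], [-4.1, -6.0, 1.7, 0, 0, 0], [-4.1, -6.0, 1.7, 0, 0, 0], [-4.1, -6.0, 1.7, 0, 0, 0], [-4.1, -6.0, 1.7, 0, 0, 0], [-4.1, -6.0, 1.7, 0, 0, 0], [-4.1, -6.0, 1.7, 0, 0, 0], [-4.1, -6.0, 1.7, 0, 0, 0]]
  ]
}}

```text
time_s: 2.43
ee_pos: [0.5072, 0.1367, 0.1206]
eef_rot: [3.141, -0.001, -2.991]
force: [-0.3, 1.0, -0.4]
grip_width: 0.0941
grip_force: 0.0
```

```bash
python3 -c "
from h import *
o=ctrl.get_obs();print(o['time_s'],o['ee_pos'],o['eef_rot'],np.abs(o['joint_vel']).max())
print(move([.5103,.1342,.018],.151+np.pi))"
```

```text
2.4333 [0.50720223 0.13665326 0.1205713 ] [ 3.14144217e+00 -7.82417317e-04 -2.99146854e+00] 0.03602556935444522
[-9.300e-02 -9.700e-02  3.419e+00  1.000e-03 -7.000e-03 -8.000e-03]
```

Request:
{"api": "step_arm", "payload": {
  "plan": [
    [[-0.09, -0.09, 0.5, 0, 0, 0], [-0.09, -0.09, 1.2, 0, 0, 0], [-0.09, -0.09, 2.0, 0, 0, 0], [-0.09, -0.09, 2.7, 0, 0, 0], [-0.09, -0.09, 3.2, 0, 0, 0], [-0.09, -0.09, 3.4, 0, 0, 0], [-0.09, -0.09, 3.4, 0, 0, 0]]
  ]
}}

```text
time_s: 3.02
ee_pos: [0.5094, 0.1355, 0.0183]
eef_rot: [3.142, -0.001, -2.989]
force: [0.4, 0.5, -0.0]
grip_width: 0.0942
grip_force: 0.0
```

```bash
python3 -c "
from h import *
o=ctrl.get_obs();print(o['time_s'],o['ee_pos'],o['eef_rot'],o['force'])
print(move([.5103,.1342,.018],.151+np.pi))
t=ctrl.camera('top');s=ctrl.camera('scene')
f=lambda i:cv2.resize(i,None,fx=4,fy=4,interpolation=cv2.INTER_CUBIC)[:,:,::-1]
cv2.imwrite('pics/g1.png',np.hstack([f(s[190:290,220:320]),f(t[215:315,230:330])]))"
```

```text
3.0167 [0.50941308 0.13554336 0.01828985] [ 3.14154795e+00 -1.44473719e-03 -2.98861366e+00] [ 0.3696431   0.51886055 -0.01447003]
[-0.022 -0.049  0.01   0.    -0.014  0.019]
```

View pics/g1.png

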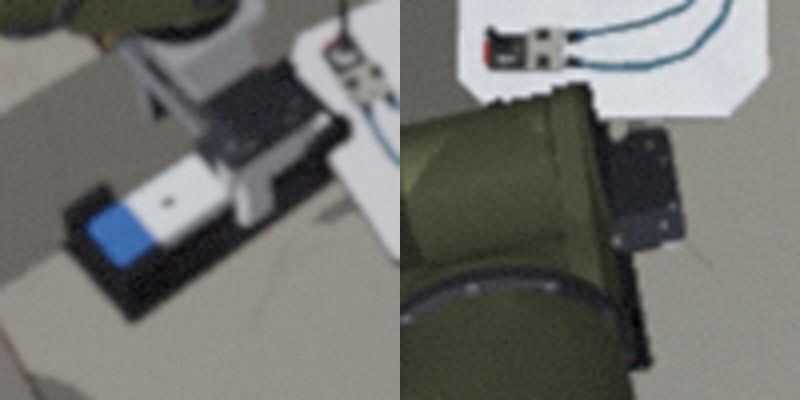

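Both fingers straddle the bar at its open middle (crop column about 250, row 200 in the scene half); the arm hides it in the top view. I'm closing now.

Request:
{"api": "step_arm", "payload": {
  "plan": [
    [[-0.02, -0.05, 0, 0, 0, 0], [-0.02, -0.05, 0, 0, 0, 0], [-0.02, -0.05, 0, 0, 0, 0], [-0.02, -0.05, 0, 0, 0, 0], [-0.02, -0.05, 0, 0, 0, 0], [-0.02, -0.05, 0, 0, 0, 0], [-0.02, -0.05, 0, 0, 0, 0], [-0.02, -0.05, 0, 0, 0, 0]]
  ],
  "grip": 0,
  "squeeze": 25
}}

```text
time_s: 3.78
ee_pos: [0.5113, 0.133, 0.0188]
eef_rot: [-3.142, -0.0, -2.99]
force: [0.4, -0.4, 0.5]
grip_width: 0.0441
grip_force: 0.0
```

Request:
{"api": "step_arm", "payload": {
  "plan": [
    [[0, 0, 0, 0, 0, 0], [0, 0, 0, 0, 0, 0], [0, 0, 0, 0, 0, 0], [0, 0, 0, 0, 0, 0]]
  ]
}}

```text
time_s: 4.12
ee_pos: [0.5113, 0.1331, 0.0188]
eef_rot: [-3.142, -0.0, -2.99]
force: [0.3, 0.6, -0.0]
grip_width: 0.0176
grip_force: 0.0
```

```bash
python3 -c "
from h import *
o=ctrl.get_obs();print({k:np.round(v,4).tolist() for k,v in o.items()})
s=ctrl.camera('scene')
f=lambda i:cv2.resize(i,None,fx=6,fy=6,interpolation=cv2.INTER_CUBIC)[:,:,::-1]
cv2.imwrite('pics/g2.png',f(s[195:290,225:320]))"
```

```text
{'time_s': 4.1167, 'qpos': [0.1853, 0.4333, 1.7279, -0.0, 0.9804, -1.537], 'joint_vel': [-0.0011, 0.0007, 0.0005, 0.0005, -0.0002, 0.0009], 'tau': [-0.0004, -54.4216, -29.0244, -0.0112, 0.0756, 0.0002], 'ee_pos': [0.5113, 0.1331, 0.0188], 'eef_rot': [-3.1416, -0.0, -2.9902], 'force': [0.3421, 0.6202, -0.0179], 'moment': [0.031, -0.0355, 0.0108], 'grip_force': 0.0, 'grip_width': 0.0176}
```

View pics/g2.png

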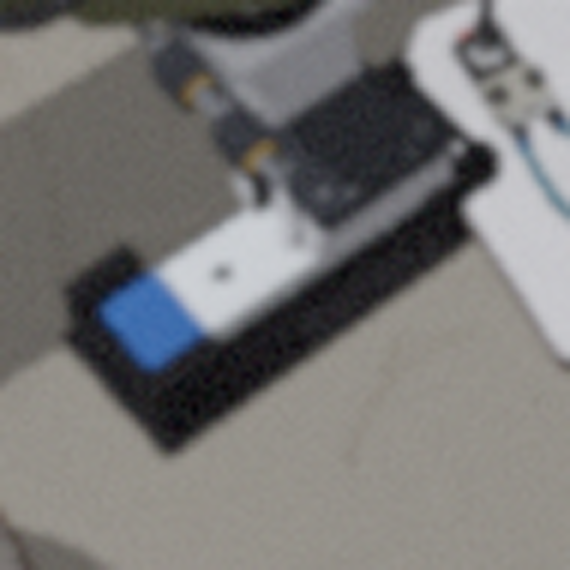

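```bash
python3 -c "
from h import *
o=ctrl.get_obs();R=Ro.from_euler('xyz',o['eef_rot'])
for n,l in (('tcp',[0,0,0]),('openR',[0,.047,0]),('openL',[0,-.047,0]),('body',[0,0,-.097]),('b1',[.0375,.0885,-.097]),('b2',[.0375,-.0885,-.097]),('b3',[-.0375,.0885,-.097]),('b4',[-.0375,-.0885,-.097])):
    X=R.apply(l)+o['ee_pos'];p=proj('scene',X);print(n,X.round(3),p.round(1),'g2',((p-[225,195])*6).round(),'g1',((p-[220,190])*4).round())
"
```

```text
tcp [0.511 0.133 0.019] [273.1 237.7] g2 [289. 256.] g1 [212. 191.]
openR [0.504 0.18  0.019] [262.7 226.2] g2 [226. 187.] g1 [171. 145.]
openL [0.518 0.087 0.019] [283.8 249.5] g2 [353. 327.] g1 [255. 238.]
body [0.511 0.133 0.116] [270.  217.7] g2 [270. 136.] g1 [200. 111.]
b1 [0.461 0.215 0.116] [237.7 203.2] g2 [76. 49.] g1 [71. 53.]
b2 [0.488 0.04  0.116] [279.3 249.4] g2 [326. 326.] g1 [237. 238.]
b3 [0.535 0.226 0.116] [261.3 188.1] g2 [218. -42.] g1 [165.  -8.]
b4 [0.562 0.051 0.116] [303.4 232.7] g2 [471. 226.] g1 [334. 171.]
```

```bash
python3 -c "
from h import *
o=ctrl.get_obs();R=Ro.from_euler('xyz',o['eef_rot'])
g2=cv2.imread('pics/g2.png')
a=cv2.resize(g2,None,fx=1.6,fy=1.6,interpolation=cv2.INTER_CUBIC)[150:650,150:650]
g1=cv2.imread('pics/g1.png')[:,:400]
b=cv2.resize(g1,None,fx=1.45,fy=1.45,interpolation=cv2.INTER_CUBIC)[60:560,100:390]
im=np.hstack([a,b]);im=np.uint8(255*(im/255.)**.6);cv2.imwrite('pics/g3.png',im)
"
```

```text
(no output)
```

View pics/g3.png

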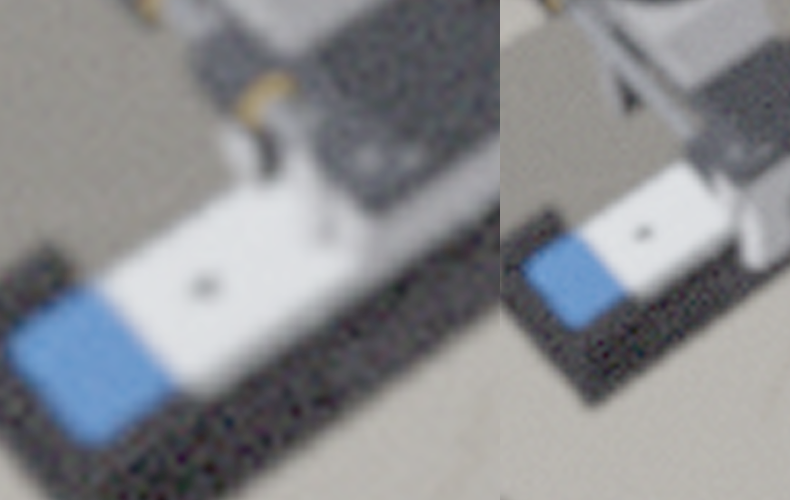

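Request:
{"api": "step_arm", "payload": {
  "plan": [
    [[0, 0, 0.05, 0, 0, 0], [0, 0, 0.1, 0, 0, 0]]
  ]
}}

```text
time_s: 4.33
ee_pos: [0.5114, 0.1331, 0.0157]
eef_rot: [3.142, 0.0, -2.99]
force: [-0.3, -0.2, 1.2]
grip_width: 0.0017
grip_force: 0.0
```

Request:
{"api": "step_arm", "payload": {
  "plan": [
    [[0, 0, 0.05, 0, 0, 0], [0, 0, 0.1, 0, 0, 0], [0, 0, 0.1, 0, 0, 0]]
  ]
}}

```text
time_s: 4.58
ee_pos: [0.5111, 0.133, 0.0124]
eef_rot: [-3.142, -0.001, -2.99]
force: [-0.1, 0.7, -0.2]
grip_width: 0.0006
grip_force: 0.0
```

Request:
{"api": "step_arm", "payload": {
  "plan": [
    [[0, 0, 0.05, 0, 0, 0], [0, 0, 0.1, 0, 0, 0], [0, 0, 0.1, 0, 0, 0]]
  ]
}}

```text
time_s: 4.83
ee_pos: [0.5111, 0.133, 0.0095]
eef_rot: [-3.142, -0.0, -2.99]
force: [0.7, 0.3, 0.5]
grip_width: 0.0004
grip_force: 0.0
```

```bash
python3 -c "
from h import *
o=ctrl.get_obs();R=Ro.from_euler('xyz',o['eef_rot'])
s=ctrl.camera('scene')[:,:,::-1]
p=proj('scene',o['ee_pos']);print(o['ee_pos'],p)
c=cv2.resize(s[200:265,238:308],None,fx=8,fy=8,interpolation=cv2.INTER_CUBIC)
for z in (0,.02,.03):
  q=((proj('scene',o['ee_pos']+np.array([0,0,z]))-[238,200])+.5)*8;cv2.circle(c,tuple(int(v) for v in q),3,(0,0,255),-1);print(z,q)
cv2.imwrite('pics/g4.png',np.uint8(255*(c/255.)**.7))"
```

```text
[0.51114513 0.13301967 0.0094663 ] [273.34242093 239.52073924]
0 [286.73936742 320.16591388]
0.02 [281.89535339 289.01650067]
0.03 [279.4326207  273.17990781]
```

View pics/g4.png

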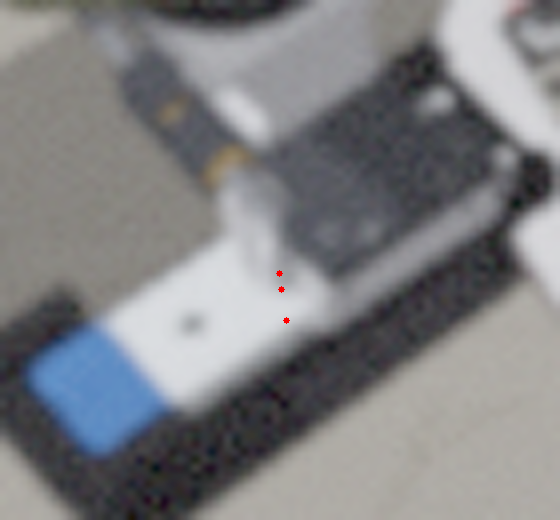

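The closed fingertips end on the bar's line at about crop (272,268). That is roughly 30 mm higher than the reported TCP (red dot at row 320), so the fingers really are above the bar. I'll probe down for contact in small steps.

Request:
{"api": "step_arm", "payload": {
  "plan": [
    [[0, 0, 0.05, 0, 0, 0], [0, 0, 0.1, 0, 0, 0], [0, 0, 0.1, 0, 0, 0]]
  ]
}}

```text
time_s: 5.13
ee_pos: [0.5116, 0.1331, 0.0084]
eef_rot: [-3.142, 0.001, -2.99]
force: [-9.0, -2.0, 21.5]
grip_width: 0.0005
grip_force: 11.1
```

Request:
{"api": "step_arm", "payload": {
  "plan": [
    [[0, 0, -0.7, 0, 0, 0], [0, 0, -1.5, 0, 0, 0], [0, 0, -1.5, 0, 0, 0], [0, 0, -1.5, 0, 0, 0], [0, 0, -1.5, 0, 0, 0], [0, 0, -1.5, 0, 0, 0], [0, 0, -1.5, 0, 0, 0], [0, 0, -1.5, 0, 0, 0]]
  ],
  "grip": 0.85
}}

```text
time_s: 5.8
ee_pos: [0.511, 0.133, 0.0511]
eef_rot: [-3.142, -0.001, -2.99]
force: [0.1, -0.2, 0.2]
grip_width: 0.0506
grip_force: 0.0
```

Run:
```python
from h import *
o=ctrl.get_obs();print(o['time_s'],o['ee_pos'],o['grip_width'],o['force'])
s=ctrl.camera('scene')[:,:,::-1];print(move([.5103,.1342,-.007]))
cv2.imwrite('pics/s_up.png',s)
# did the bar move? tail centroid
hsv=cv2.cvtColor(s[235:262,235:275],cv2.COLOR_BGR2HSV);v,u=np.nonzero(cv2.inRange(hsv,(100,100,40),(130,255,255)));print(u.mean()+235,v.mean()+235,len(u))
```

```text
5.8 [0.51097697 0.1329756  0.05111826] 0.050592174921575694 [ 0.09742998 -0.16495326  0.15415577]
[0.017 0.043 1.942 0.    0.    0.   ]
249.09895833333334 248.453125 192
```

Request:
{"api": "step_arm", "payload": {
  "plan": [
    [[0.02, 0.04, 0, 0, 0, 0], [0.02, 0.04, 0, 0, 0, 0], [0.02, 0.04, 0.3, 0, 0, 0], [0.02, 0.04, 0.8, 0, 0, 0], [0.02, 0.04, 1.2, 0, 0, 0], [0.02, 0.04, 1.5, 0, 0, 0], [0.02, 0.04, 1.7, 0, 0, 0], [0.02, 0.04, 1.75, 0, 0, 0]]
  ]
}}

```text
time_s: 6.52
ee_pos: [0.51, 0.134, -0.0019]
eef_rot: [-3.142, -0.002, -2.99]
force: [0.6, 0.3, -0.2]
grip_width: 0.0801
grip_force: 0.0
```

Request:
{"api": "step_arm", "payload": {
  "plan": [
    [[0, 0, 0.1, 0, 0, 0], [0, 0, 0.2, 0, 0, 0], [0, 0, 0.2, 0, 0, 0]]
  ]
}}

```text
time_s: 6.77
ee_pos: [0.5106, 0.1342, -0.0069]
eef_rot: [-3.142, 0.0, -2.99]
force: [0.1, 0.3, -0.1]
grip_width: 0.0801
grip_force: 0.0
```

Request:
{"api": "step_arm", "payload": {
  "plan": [
    [[0, 0, 0.12, 0, 0, 0], [0, 0, 0.12, 0, 0, 0], [0, 0, 0.12, 0, 0, 0], [0, 0, 0.12, 0, 0, 0], [0, 0, 0.12, 0, 0, 0], [0, 0, 0.12, 0, 0, 0], [0, 0, 0.12, 0, 0, 0], [0, 0, 0.12, 0, 0, 0]]
  ],
  "grip": 0,
  "squeeze": 25
}}

```text
time_s: 7.43
ee_pos: [0.5106, 0.1342, -0.0102]
eef_rot: [3.142, 0.0, -2.99]
force: [-0.6, 1.0, 1.0]
grip_width: 0.0396
grip_force: 25.0
```

Request:
{"api": "step_arm", "payload": {
  "plan": [
    [[0, 0, -0.3, 0, 0, 0], [0, 0, -0.9, 0, 0, 0], [0, 0, -1.8, 0, 0, 0], [0, 0, -2.6, 0, 0, 0], [0, 0, -3.2, 0, 0, 0], [0, 0, -3.4, 0, 0, 0], [0, 0, -3.4, 0, 0, 0]]
  ]
}}

```text
time_s: 8.02
ee_pos: [0.5111, 0.1343, 0.0931]
eef_rot: [3.141, 0.002, -2.99]
force: [-0.2, -0.2, -2.7]
grip_width: 0.0398
grip_force: 25.0
```

Run:
```python
from h import *
o=ctrl.get_obs();print(o['time_s'],o['ee_pos'],o['grip_width'],o['grip_force'],o['force'])
print(move([.5003,-.1152,.092],-.145+np.pi))
s=ctrl.camera('scene')[:,:,::-1];cv2.imwrite('pics/s_lift.png',s)
hsv=cv2.cvtColor(s[200:275,225:285],cv2.COLOR_BGR2HSV);v,u=np.nonzero(cv2.inRange(hsv,(100,100,40),(130,255,255)));p=(u.mean()+225,v.mean()+200);print(p,len(u))
R=Ro.from_euler('z',.151);print(proj('scene',R.apply([-.07,0,.042+.1])+[.5103,.1342,0]),proj('scene',R.apply([-.07,0,.042])+[.5103,.1342,0]))
```

```text
8.0167 [0.51112294 0.1342848  0.09311796] 0.03979982868587901 24.992699325084686 [-0.18511585 -0.23206983 -2.7273987 ]
[ 1.611e+00 -8.167e+00  3.200e-02  5.000e-03  2.300e-02  2.830e+00]
(np.float64(245.57286432160805), np.float64(227.89949748743717)) 199
[245.5287835 226.9705359] [250.20374431 247.56666314]
```

Request:
{"api": "step_arm", "payload": {
  "plan": [
    [[1.61, -8.17, 0, 0, 0, 2.83], [1.61, -8.17, 0, 0, 0, 2.83], [1.61, -8.17, 0, 0, 0, 2.83], [1.61, -8.17, 0, 0, 0, 2.83], [1.61, -8.17, 0, 0, 0, 2.83], [1.61, -8.17, 0, 0, 0, 2.83], [1.61, -8.17, 0, 0, 0, 2.83], [1.61, -8.17, 0, 0, 0, 2.83]]
  ]
}}

```text
time_s: 8.73
ee_pos: [0.4987, -0.117, 0.0901]
eef_rot: [3.141, -0.003, 2.993]
force: [-0.3, 0.3, -2.7]
grip_width: 0.0401
grip_force: 25.0
```

Run:
```python
from h import *
for i in range(2):
    s=ctrl.camera('scene')[:,:,::-1];t=ctrl.camera('top')[:,:,::-1]
o=ctrl.get_obs();print(o['time_s'],o['ee_pos'],o['eef_rot'],o['grip_width'],o['joint_vel'].max())
cv2.imwrite('pics/s3.png',s);cv2.imwrite('pics/t3.png',t)
def cen(im,roi,*cl):
    x0,y0,x1,y1=roi;hsv=cv2.cvtColor(im[y0:y1,x0:x1],cv2.COLOR_BGR2HSV);m=0
    for a,b in zip(cl[::2],cl[1::2]):m=m|cv2.inRange(hsv,a,b)
    v,u=np.nonzero(m);return np.array([u.mean()+x0,v.mean()+y0]),len(u)
blue=((100,100,40),(130,255,255))
R=Ro.from_euler('z',-.145)
for n,l in(("tail",-.07),("ring",.05)):
    X=R.apply([l,0,.042+.103])+[.5003,-.1152,0];print(n,proj("scene",X),proj("top",X))
print(cen(s,(240,260,320,330),*blue))
print([ (d['at'],d['confidence']) for d in ctrl.place_of('mark','scene')[:2]],[ (d['at'],d['confidence']) for d in ctrl.place_of('mark','top')[:2]])
print(move([.5003,-.1152,.092],-.145+np.pi))
```

```text
8.9333 [ 0.49960561 -0.11422434  0.09106996] [ 3.14130199e+00 -1.07413932e-03  2.99815501e+00] 0.03980397946440976 0.004587710706095379
tail [286.86102746 301.64956096] [365.34731198 298.26591853]
ring [335.74097181 283.54090402] [370.34070168 249.01559584]
(array([286.47761194, 303.52238806]), 201)
[([335.0, 284.1], 0.8)] []
[-0.02  -0.027 -0.018  0.001 -0.004  0.017]
```

Request:
{"api": "step_arm", "payload": {
  "plan": [
    [[-0.02, -0.03, 0.5, 0, 0, 0], [-0.02, -0.03, 1.2, 0, 0, 0], [-0.02, -0.03, 1.9, 0, 0, 0], [-0.02, -0.03, 2.5, 0, 0, 0], [-0.02, -0.03, 2.8, 0, 0, 0], [-0.02, -0.03, 2.9, 0, 0, 0], [-0.02, -0.03, 2.95, 0, 0, 0], [-0.02, -0.03, 2.95, 0, 0, 0]]
  ]
}}

```text
time_s: 9.7
ee_pos: [0.5007, -0.1163, 0.0038]
eef_rot: [-3.141, 0.001, 2.997]
force: [-0.2, -0.8, -2.7]
grip_width: 0.0398
grip_force: 25.0
```

Request:
{"api": "step_arm", "payload": {
  "plan": [
    [[0, 0, 0.04, 0, 0, 0], [0, 0, 0.08, 0, 0, 0], [0, 0, 0.1, 0, 0, 0]]
  ]
}}

```text
time_s: 9.95
ee_pos: [0.5005, -0.1165, 0.0006]
eef_rot: [-3.141, 0.001, 2.997]
force: [0.1, 0.4, -2.2]
grip_width: 0.04
grip_force: 25.0
```

Request:
{"api": "step_arm", "payload": {
  "plan": [
    [[0, 0.04, 0, 0, 0, 0], [0, 0.04, 0.04, 0, 0, 0], [0, 0.04, 0.08, 0, 0, 0], [0, 0.04, 0.08, 0, 0, 0]]
  ]
}}

```text
time_s: 10.28
ee_pos: [0.5005, -0.1152, -0.0022]
eef_rot: [-3.142, 0.0, 2.997]
force: [0.1, -0.3, -3.1]
grip_width: 0.0399
grip_force: 25.0
```

Request:
{"api": "step_arm", "payload": {
  "plan": [
    [[0, 0, 0.03, 0, 0, 0], [0, 0, 0.03, 0, 0, 0]]
  ]
}}

```text
time_s: 10.45
ee_pos: [0.5005, -0.1152, -0.0023]
eef_rot: [3.142, 0.0, 2.997]
force: [-6.4, 1.8, 11.5]
grip_width: 0.0397
grip_force: 25.0
```

Request:
{"api": "step_arm", "payload": {
  "plan": [
    [[0, 0, -0.02, 0, 0, 0], [0, 0, -0.02, 0, 0, 0], [0, 0, -0.02, 0, 0, 0], [0, 0, -0.02, 0, 0, 0], [0, 0, -0.02, 0, 0, 0], [0, 0, -0.02, 0, 0, 0]]
  ],
  "grip": 0.75
}}

```text
time_s: 10.95
ee_pos: [0.5004, -0.1152, -0.0026]
eef_rot: [-3.142, -0.0, 2.997]
force: [-0.2, -0.5, -0.4]
grip_width: 0.07
grip_force: 0.0
```

Request:
{"api": "step_arm", "payload": {
  "plan": [
    [[0, 0, -0.3, 0, 0, 0], [0, 0, -1.0, 0, 0, 0], [0.8, 0, -2.0, 0, 0, 0], [1.6, 0, -2.8, 0, 0, 0], [2.17, 0, -3.0, 0, 0, 0], [2.17, 0, -3.0, 0, 0, 0], [2.17, 0, -3.0, 0, 0, 0]]
  ]
}}

```text
time_s: 11.53
ee_pos: [0.4363, -0.106, 0.0885]
eef_rot: [-3.141, 0.002, 2.996]
force: [1.0, -0.9, -0.3]
grip_width: 0.0705
grip_force: 0.0
```

```bash
cat > look.py <<'E'
from fit import *
def cen(im,roi,*cl):
    x0,y0,x1,y1=[int(v) for v in roi];hsv=cv2.cvtColor(im[y0:y1,x0:x1],cv2.COLOR_BGR2HSV);m=0
    for a,b in zip(cl[::2],cl[1::2]):m=m|cv2.inRange(hsv,a,b)
    v,u=np.nonzero(m);return np.array([u.mean()+x0,v.mean()+y0]),len(u),(u.min()+x0,u.max()+x0,v.min()+y0,v.max()+y0)
blue=((100,100,40),(130,255,255));ringc=((0,25,60),(15,255,255),(165,25,60),(180,255,255))
E
python3 - <<'E'
from look import *
ctrl.camera('scene')
s=ctrl.camera('scene')[:,:,::-1];t=ctrl.camera('top')[:,:,::-1]
o=ctrl.get_obs();print(o['time_s'],o['ee_pos'],o['eef_rot'],o['grip_width'])
cv2.imwrite('pics/s4.png',s);cv2.imwrite('pics/t4.png',t)
R=Ro.from_euler('z',-.145)
for n,l,c in(("tail",-.07,blue),("ring",.05,ringc)):
    X=R.apply([l,0,.05])+[.5005,-.1152,0]
    D=[]
    for cam,im in(("scene",s),("top",t)):
        p=proj(cam,X);w=14 if n=="tail" else 7
        try:D.append(cen(im,(*(p-w),*(p+w+1)),*c));print(n,cam,p.round(1),D[-1],atz(cam,D[-1][0],.05).round(4))
        except Exception as e:print(n,cam,p,"none")
    if len(D)==2:print(tri(D[0][0],D[1][0]))
E
```

```text
11.6833 [ 0.43640918 -0.10587192  0.08707613] [ 3.14146233e+00 -6.47164684e-04  2.99666596e+00] 0.07012633937015639
tail scene [289.3 318.4] (array([290.46551724, 324.22413793]), 58, (np.int64(282), np.int64(297), np.int64(314), np.int64(328))) [ 0.4263 -0.1197  0.05  ]
tail top [362.75432292 299.7600451 ] none
ring scene [335.3 301. ] (array([335.69230769, 301.23076923]), 26, (np.int64(333), np.int64(339), np.int64(298), np.int64(304))) [ 0.5504 -0.1233  0.05  ]
ring top [367.4 254.3] (array([366.92592593, 254.        ]), 27, (np.int64(364), np.int64(370), np.int64(251), np.int64(257))) [ 0.5509 -0.1212  0.05  ]
(array([ 0.55150088, -0.12156667,  0.04565   ]), np.float64(7.106976465123799e-05))look.py:5: RuntimeWarning: Mean of empty slice.
  v,u=np.nonzero(m);return np.array([u.mean()+x0,v.mean()+y0]),len(u),(u.min()+x0,u.max()+x0,v.min()+y0,v.max()+y0)
  ret = ret.dtype.type(ret / rcount)
```

Request:
{"api": "step_arm", "payload": {
  "plan": [
    [[0, 0, 0.5, 0, 0, 0], [0, 0, 1.2, 0, 0, 0], [0, 0, 1.9, 0, 0, 0], [0, 0, 2.5, 0, 0, 0], [0, 0, 2.85, 0, 0, 0], [0, 0, 2.96, 0, 0, 0], [0, 0, 2.96, 0, 0, 0], [0, 0, 2.96, 0, 0, 0]]
  ]
}}

```text
time_s: 12.35
ee_pos: [0.4363, -0.1059, -0.0012]
eef_rot: [3.142, -0.0, 2.997]
force: [-0.4, 0.2, 0.4]
grip_width: 0.0709
grip_force: 0.0
```

Request:
{"api": "step_arm", "payload": {
  "plan": [
    [[0, 0, 0, 0, 0, 0], [0, 0, 0, 0, 0, 0], [0, 0, 0, 0, 0, 0], [0, 0, 0, 0, 0, 0], [0, 0, 0, 0, 0, 0], [0, 0, 0, 0, 0, 0]]
  ],
  "grip": 0,
  "squeeze": 20
}}

```text
time_s: 12.85
ee_pos: [0.4361, -0.1058, -0.0011]
eef_rot: [-3.142, 0.0, 2.997]
force: [-0.6, 0.3, 2.8]
grip_width: 0.0396
grip_force: 20.0
```

Run:
```python
from look import *
s=ctrl.camera('scene')[:,:,::-1];t=ctrl.camera('top')[:,:,::-1]
o=ctrl.get_obs();print(o['time_s'],o['ee_pos'],o['eef_rot'],o['grip_width'],o['force'],o['grip_force'])
W=[]
for cam,im,p in(("scene",s,np.array([335.7,301.2])),("top",t,np.array([366.9,254]))):
    D=cen(im,(*(p-7),*(p+8)),*ringc);W.append(atz(cam,D[0],.05));print(cam,D,W[-1].round(4))
# bar yaw from ring & tail in scene
d=np.array([.619,-.1326])-np.mean(W,0)[:2];a=-.145
print("along",d@[np.cos(a),np.sin(a)],"lat",d@[-np.sin(a),np.cos(a)])
tool=Ro.from_euler("xyz",o["eef_rot"]).inv().apply([*d,0])/.03;print(tool)
```

```text
12.95 [ 0.43611482 -0.10582559 -0.001072  ] [-3.14155399e+00  3.52595046e-04  2.99668616e+00] 0.04016128238810035 [-0.07036097  0.88749028  3.93481273] 19.999615252017975
scene (array([335.85714286, 301.28571429]), 28, (np.int64(333), np.int64(339), np.int64(298), np.int64(304))) [ 0.5507 -0.1236  0.05  ]
top (array([366.89655172, 254.06896552]), 29, (np.int64(364), np.int64(370), np.int64(251), np.int64(257))) [ 0.5507 -0.1211  0.05  ]
along 0.06906361505609801 lat -0.00025577845460944375
[-2.30211955e+00 -8.74117479e-03  8.12053940e-04]
```

Request:
{"api": "step_arm", "payload": {
  "plan": [
    [[-0.2, 0, 0, 0, 0, 0], [-0.55, 0, 0, 0, 0, 0], [-0.95, 0, 0, 0, 0, 0], [-1.35, 0, 0, 0, 0, 0], [-1.7, 0, 0, 0, 0, 0], [-2.0, 0, 0, 0, 0, 0], [-2.2, 0, 0, 0, 0, 0], [-2.3, 0, 0, 0, 0, 0]]
  ]
}}

```text
time_s: 13.62
ee_pos: [0.504, -0.1157, -0.0012]
eef_rot: [3.141, -0.002, 2.997]
force: [-12.9, 1.9, 15.0]
grip_width: 0.0399
grip_force: 20.0
```

Request:
{"api": "step_arm", "payload": {
  "plan": [
    [[0, 0, 0, 0, 0, 0], [0, 0, 0, 0, 0, 0]]
  ]
}}

```text
time_s: 13.78
ee_pos: [0.5043, -0.1158, -0.0011]
eef_rot: [3.142, -0.0, 2.997]
force: [-1.9, -0.4, 4.4]
grip_width: 0.0398
grip_force: 20.0
```

Run:
```python
from look import *
o=ctrl.get_obs();print(o['time_s'],o['ee_pos'],o['eef_rot'],o['grip_width'],o['force'],o['grip_force'])
d=o['ee_pos'][:2]-[.43611,-.10583];a=-.145
print("moved along",d@[np.cos(a),np.sin(a)],"lat",d@[-np.sin(a),np.cos(a)])
```

```text
13.7833 [ 0.504345   -0.11578288 -0.00114256] [ 3.14157125e+00 -1.88337684e-04  2.99668490e+00] 0.03980510465752753 [-1.94769497 -0.37901141  4.36829154] 20.000929534435272
moved along 0.06895705116513756 lat 1.1004897812222358e-05
```

Request:
{"api": "step_arm", "payload": {
  "plan": [
    [[0, 0, -0.01, 0, 0, 0], [0, 0, -0.01, 0, 0, 0], [0, 0, -0.01, 0, 0, 0], [0, 0, -0.01, 0, 0, 0], [0, 0, -0.01, 0, 0, 0], [0, 0, -0.01, 0, 0, 0]]
  ],
  "grip": 0.75
}}

```text
time_s: 14.28
ee_pos: [0.5042, -0.1158, -0.0011]
eef_rot: [-3.142, -0.0, 2.997]
force: [0.3, 0.6, -0.3]
grip_width: 0.0701
grip_force: 0.0
```

Request:
{"api": "step_arm", "payload": {
  "plan": [
    [[0, 0, -0.3, 0, 0, 0], [0, 0, -1.0, 0, 0, 0], [0, 0, -2.2, 0, 0, 0], [1, 0, -3.4, 0, 0, 0], [2, 0, -4.5, 0, 0, 0], [3, 0, -5.5, 0, 0, 0], [3.5, 0, -6.3, 0, 0, 0], [3.5, 0, -6.6, 0, 0, 0]]
  ],
  "grip": 0
}}

```text
time_s: 14.95
ee_pos: [0.399, -0.1005, 0.202]
eef_rot: [-3.14, 0.006, 2.996]
force: [0.1, -0.8, 0.9]
grip_width: 0.0202
grip_force: 0.0
```

Run:
```python
from look import *
ctrl.camera('scene');ctrl.camera('scene')
s=ctrl.camera('scene')[:,:,::-1];t=ctrl.camera('top')[:,:,::-1]
cv2.imwrite('pics/s5.png',s);cv2.imwrite('pics/t5.png',t)
o=ctrl.get_obs();print(o['time_s'],o['ee_pos'],o['eef_rot'],o['grip_width'])
f=lambda i:cv2.resize(i,None,fx=4,fy=4,interpolation=cv2.INTER_CUBIC)
cv2.imwrite('pics/v5.png',np.hstack([f(s[235:345,275:390]),f(t[195:305,335:395])]))
R=Ro.from_euler('z',-.145)
for l in(-.055,-.085):
  for y in(.02,-.02):
    X=R.apply([l-.05,y,.05])+[.619,-.1326,0];p,q=proj("scene",X),proj("top",X);print(l,y,p.round(1),q.round(1),"pic",((p-[275,235]+.5)*4).round(),((q-[335,195]+.5)*4+[460,0]).round())
print(move([.619,-.1326,.18],-.145+np.pi))
```

```text
15.15 [ 0.40050804 -0.1006282   0.19627927] [ 3.14147704e+00 -6.39927116e-04  2.99662872e+00] 0.004718057091682236
-0.055 0.02 [318.9 299.2] [358.5 266.6] pic [178. 259.] [556. 289.]
-0.055 -0.02 [325.1 313.1] [373.7 268.4] pic [203. 314.] [617. 296.]
-0.085 0.02 [307.5 303.5] [357.3 277.9] pic [132. 276.] [551. 334.]
-0.085 -0.02 [313.6 317.5] [372.6 279.7] pic [156. 332.] [612. 341.]
[-7.361e+00 -3.000e-03  5.380e-01  1.000e-03 -6.000e-03  0.000e+00]
```

View pics/v5.png

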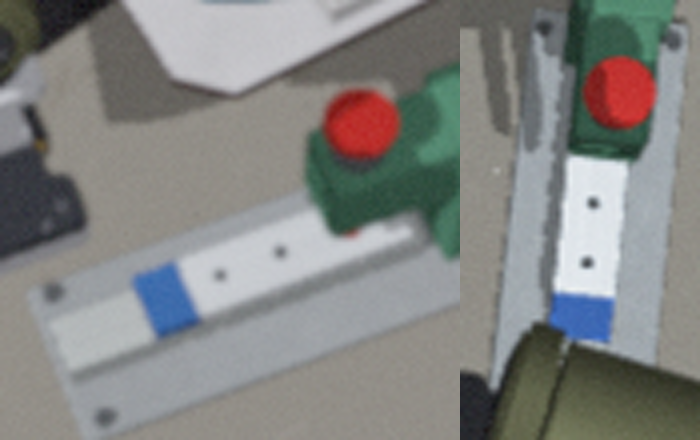

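The bar lies straight along the bed. The blue tail is where it should be within 1 px (crop columns 132–203, rows 262–335), and a bit of the ring shows under the head at (350,232). Next is the cap.

Request:
{"api": "step_arm", "payload": {
  "plan": [
    [[-1.0, 0, 0, 0, 0, 0], [-2.3, 0, 0, 0, 0, 0], [-3.6, 0, 0.2, 0, 0, 0], [-4.9, 0, 0.4, 0, 0, 0], [-6.1, 0, 0.5, 0, 0, 0], [-7.0, 0, 0.5, 0, 0, 0], [-7.36, 0, 0.5, 0, 0, 0], [-7.36, 0, 0.5, 0, 0, 0]]
  ]
}}

```text
time_s: 15.82
ee_pos: [0.6199, -0.1324, 0.1779]
eef_rot: [3.141, -0.005, 2.997]
force: [0.3, 0.4, -0.6]
grip_width: 0.0006
grip_force: 0.0
```

Request:
{"api": "step_arm", "payload": {
  "plan": [
    [[0, 0, 0.1, 0, 0, 0], [0, 0, 0.25, 0, 0, 0], [0, 0, 0.4, 0, 0, 0], [0, 0, 0.45, 0, 0, 0]]
  ]
}}

```text
time_s: 16.15
ee_pos: [0.618, -0.1324, 0.1676]
eef_rot: [3.141, -0.001, 2.997]
force: [-0.3, -0.0, 0.1]
grip_width: 0.0008
grip_force: 0.0
```

Run:
```python
from look import *
o=ctrl.get_obs();print(o['time_s'],o['ee_pos'],o['eef_rot'],o['grip_width'],o['force'])
print(move([.619,-.1326,.157],-.145+np.pi))
```

```text
16.15 [ 0.61803887 -0.13236527  0.16761231] [ 3.14143773e+00 -9.89189206e-04  2.99651536e+00] 0.0007825484483851171 [-0.26362812 -0.02895773  0.13153686]
[-0.033 -0.003  0.354  0.001 -0.009 -0.001]
```

Request:
{"api": "step_arm", "payload": {
  "plan": [
    [[-0.03, 0, 0.1, 0, 0, 0], [-0.03, 0, 0.2, 0, 0, 0], [-0.03, 0, 0.3, 0, 0, 0], [-0.03, 0, 0.3, 0, 0, 0]]
  ]
}}

```text
time_s: 16.48
ee_pos: [0.6195, -0.1326, 0.1589]
eef_rot: [3.142, -0.001, 2.997]
force: [-0.3, -0.2, 0.1]
grip_width: 0.0005
grip_force: 0.0
```

Request:
{"api": "step_arm", "payload": {
  "plan": [
    [[0, 0, 0.04, 0, 0, 0], [0, 0, 0.08, 0, 0, 0], [0, 0, 0.1, 0, 0, 0]]
  ]
}}

```text
time_s: 16.73
ee_pos: [0.6198, -0.1326, 0.1565]
eef_rot: [3.142, 0.0, 2.997]
force: [-1.3, -0.4, 3.2]
grip_width: 0.0006
grip_force: 1.2
```

Request:
{"api": "step_arm", "payload": {
  "plan": [
    [[0, 0, 0.06, 0, 0, 0], [0, 0, 0.12, 0, 0, 0], [0, 0, 0.18, 0, 0, 0], [0, 0, 0.24, 0, 0, 0], [0, 0, 0.24, 0, 0, 0]]
  ]
}}

```text
time_s: 17.15
ee_pos: [0.6198, -0.1327, 0.1492]
eef_rot: [-3.142, 0.0, 2.997]
force: [-2.1, 0.4, 4.8]
grip_width: 0.0008
grip_force: 2.6
```

Request:
{"api": "step_arm", "payload": {
  "plan": [
    [[0, 0, 0.03, 0, 0, 0], [0, 0, 0.03, 0, 0, 0]]
  ]
}}

```text
time_s: 17.32
ee_pos: [0.6198, -0.1326, 0.1486]
eef_rot: [-3.142, 0.0, 2.997]
force: [-2.6, 0.2, 5.3]
grip_width: 0.0007
grip_force: 2.7
```

Request:
{"api": "step_arm", "payload": {
  "plan": [
    [[0, 0, 0.03, 0, 0, 0], [0, 0, 0.03, 0, 0, 0]]
  ]
}}

```text
time_s: 17.48
ee_pos: [0.6198, -0.1327, 0.1477]
eef_rot: [-3.142, 0.0, 2.997]
force: [-2.2, 0.9, 6.0]
grip_width: 0.0005
grip_force: 2.9
```

Request:
{"api": "step_arm", "payload": {
  "plan": [
    [[0, 0, 0.03, 0, 0, 0], [0, 0, 0.03, 0, 0, 0]]
  ]
}}

```text
time_s: 17.65
ee_pos: [0.6198, -0.1326, 0.1469]
eef_rot: [-3.142, 0.001, 2.997]
force: [-1.6, 0.6, 6.3]
grip_width: 0.0005
grip_force: 3.1
```

Request:
{"api": "step_arm", "payload": {
  "plan": [
    [[0, 0, 0.03, 0, 0, 0], [0, 0, 0.03, 0, 0, 0]]
  ]
}}

```text
time_s: 17.82
ee_pos: [0.6199, -0.1327, 0.1463]
eef_rot: [-3.141, 0.001, 2.997]
force: [-3.9, 0.9, 9.2]
grip_width: 0.0004
grip_force: 4.3
```

Request:
{"api": "step_arm", "payload": {
  "plan": [
    [[0, 0, 0.03, 0, 0, 0], [0, 0, 0.03, 0, 0, 0]]
  ]
}}

```text
time_s: 17.98
ee_pos: [0.6199, -0.1327, 0.146]
eef_rot: [-3.141, 0.001, 2.997]
force: [-4.7, 0.5, 12.1]
grip_width: 0.0005
grip_force: 6.2
```

Request:
{"api": "step_arm", "payload": {
  "plan": [
    [[0, 0, 0.03, 0, 0, 0], [0, 0, 0.03, 0, 0, 0]]
  ]
}}

```text
time_s: 18.15
ee_pos: [0.62, -0.1327, 0.1457]
eef_rot: [-3.141, 0.002, 2.997]
force: [-6.7, 1.2, 16.1]
grip_width: 0.0004
grip_force: 8.2
```

The force climbs steeply while the cap hardly moves, so the tip is on the bar. I'll release upward and retreat.

Request:
{"api": "step_arm", "payload": {
  "plan": [
    [[0, 0, -0.2, 0, 0, 0], [0, 0, -0.5, 0, 0, 0], [0, 0, -0.9, 0, 0, 0], [0, 0, -1.6, 0, 0, 0], [0, 0, -2.2, 0, 0, 0], [1, 0, -2.4, 0, 0, 0], [2.2, 0, -2.4, 0, 0, 0], [3.4, 0, -2.4, 0, 0, 0]]
  ]
}}

```text
time_s: 18.82
ee_pos: [0.5176, -0.1177, 0.216]
eef_rot: [-3.142, 0.0, 2.997]
force: [0.2, -0.9, 1.5]
grip_width: 0.0002
grip_force: 0.0
```

Request:
{"api": "step_arm", "payload": {
  "plan": [
    [[1, 0, 0, 0, 0, 0], [2, 0, 0, 0, 0, 0], [3, 0, 0, 0, 0, 0], [4, 0, 0, 0, 0, 0], [4, 0, 0, 0, 0, 0], [4, 0, 0, 0, 0, 0]]
  ]
}}

```text
time_s: 19.32
ee_pos: [0.3997, -0.1006, 0.2169]
eef_rot: [-3.141, 0.002, 2.996]
force: [0.2, -0.5, -0.1]
grip_width: -0.0001
grip_force: 0.0
```

Run:
```python
from look import *
s=ctrl.camera('scene')[:,:,::-1];t=ctrl.camera('top')[:,:,::-1]
o=ctrl.get_obs();print(o['time_s'],o['ee_pos'],o['force'],np.abs(o['joint_vel']).max())
red=((0,80,60),(10,255,255),(170,80,60),(180,255,255))
s5=cv2.imread('pics/s5.png');s0=cv2.imread('pics/scene0.png');t0=cv2.imread('pics/top0.png')
for n,a,b,r,c in(("tail",s5,s,(300,295,330,325),blue),("cap",s0,s,(350,250,380,280),red),("captop",t0,t,(360,203,390,232),red)):
    print(n,[x for x in cen(a,r,*c)[:2]],cen(b,r,*c)[:2])
for n,r in(("block",(345,375,395,420)),("gauge",(410,350,440,410)),("tin",(230,160,265,190))):
    x0,y0,x1,y1=r;print(n,np.abs(s0[y0:y1,x0:x1].astype(int)-s[y0:y1,x0:x1]).mean())
```

```text
19.4167 [ 0.40072023 -0.10074065  0.21636366] [ 0.02434564 -0.62070484  0.43659673] 0.02218040450615416
tail [array([315.95977011, 309.67816092]), 174] (array([316.        , 309.69142857]), 175)
cap [array([364.62758621, 265.47241379]), 290] (array([364.79787234, 265.52836879]), 282)
captop [array([374.46666667, 217.78148148]), 270] (array([374.39015152, 217.62878788]), 264)
block 4.089925925925926
gauge 4.281851851851852
tin 25.69015873015873
```

Run:
```python
from look import *
s=ctrl.camera('scene')[:,:,::-1];t=ctrl.camera('top')[:,:,::-1]
for a,b,r in((cv2.imread('pics/scene0.png'),s,(230,155,265,190)),(cv2.imread('pics/top0.png'),t,(172,242,208,280))):
    c=((90,70,20),(125,255,255));print(cen(a,r,*c),cen(b,r,*c))
print(ctrl.hand_in())
```

```text
(array([247.80895522, 172.17910448]), 335, (np.int64(238), np.int64(256), np.int64(162), np.int64(183))) (array([247.16587678, 168.41706161]), 211, (np.int64(238), np.int64(256), np.int64(162), np.int64(174)))
(array([189.16576087, 260.7798913 ]), 368, (np.int64(178), np.int64(200), np.int64(251), np.int64(271))) (array([189.15466667, 260.87466667]), 375, (np.int64(178), np.int64(200), np.int64(251), np.int64(271)))
the job is handed in; nothing more can be done
None
```

Job handed in at about 19.5 s: the bar lies on the bed with its ring under the punch by my measurements, the tip was pressed onto it once, the cap sprang back up, and the block, gauge and tin are where they were. The first grasp closed above the bar because the real fingertips sit about 33 mm higher than the reported TCP, and probing for that offset briefly pressed the bar in its cradle with about 21 N.

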